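# Unlatch the metalsmith's tool chest by its pop-out T-handle

## Task

Open the latch of the blue tool chest: press the red button on its lid gently until the T-handle pops out, then take hold of the handle and turn it clockwise (seen from above) all the way, until you feel it come up firmly against its soft stop, without forcing it any further. Then let go and clear, so that the lid springs ajar with the handle still out and turned; do not disturb the other things on the bench or the copper dish on the lid.

Things in the scene. Friction and masses are not known exactly. Their poses are not given: they have to be found in the camera images.
- chest: Blue steel tool chest fixed to the bench, 300 (x) x 360 (y) x 142 mm high with its lid; origin under its centre. Its axes: z up, x from the front (robot's side) to the hinges at the far edge, y along the front, to the robot's left. Yaw varies by about 17 degrees.
- plate (a point): Top face of the black handle plate on the lid, at the handle's turning axis, 160 mm above the bench with the lid shut, 235 mm in front of the hinge line. Axes as the chest's, tilting with the lid. The plate spans 59 mm in x, 59 mm to -y, 107 mm to +y. Unlatched and let go, the lid tilts open by itself to 0.14 rad (this point rises 33 mm); a held handle keeps it down (4 N).
- button_place (a point): Axis of the red button at the level of the plate's top, 75 mm to +y of the handle axis. Cap 22 mm in diameter, in a flat steel ring (29 mm, 2 mm high). The cap is screwed on to a different height each time, its top 13 to 19 mm above this point, so find it by touch. It goes straight down 8 mm: 5 N at first, 11 N at the bottom, plus up to 4 N of latch friction. Over 20 N breaks it.
- handle: Cross bar of the steel T-handle, 14 x 92 x 14 mm; origin at its centre, on the turning axis; y along the bar, z up. Pushed in, it lies flush in a close slot (2.5 mm gaps), cannot be gripped, its centre 7 mm below the plate's top. The button frees it at about 6 mm of travel: it springs up 32 mm and stays out (5 N spring), underside 18 mm above the plate, to be pinched across 14 mm from above.
- spindle (a joint): Turn of the handle in rad, 0 latched (bar parallel to the front), growing clockwise seen from above. Friction about 0.12 N m, a little more while the catch rubs. The catch is free from about 0.65 rad. At an angle from 0.95 to 1.40 rad, different each time, an unseen rubber buffer stops it (see catch). Let go, it springs back a few hundredths of a rad and stays.
- catch (a point): The catch's spindle inside the lid, on the turning axis, 83 mm below the plate's top. Its arm meets the rubber buffer 40 mm from the axis: about 8 N m/rad on top of the friction. It is firmly home when the arm presses the buffer with over 3 N (0.12 N m); over 18 N (0.72 N m, some 0.09 rad past first touch) damages it.
- dish: Copper bowl 70 mm wide, 25 mm high, standing on the rear +y part of the lid, to be left there (the opening lid lifts it some 20 mm). Origin at the centre of its underside.
- punch_cup: Steel cup, 60 mm wide and 80 mm high, with punches standing in it to 130 mm, beside the chest. Bystander; origin under its centre.
- hammer: Hammer, 220 mm, lying in front of the chest. Bystander.
- anvil: Small steel stake anvil, 70 mm high, 130 mm long, beside the chest. Bystander; origin under its centre.
- vase: Silver-coloured cylinder vase, 90 mm wide, 150 mm high. Bystander; origin under its centre.
- mug: White mug, 76 mm wide, 85 mm high. Bystander; origin under its centre.
- jar: Amber jar, 64 mm wide, 80 mm high. Bystander; origin under its centre.

How it is judged:
On the way, in this order (a step that is already met when the one before it is completed fails the run):
1. the T-handle has popped out of its plate (bar's centre over 18 mm above it) (z of handle in the frame of plate above 0.018 m), for 0.2 s.
2. the handle is turned firmly home: its arm presses the buffer with over 3 N (contact force between cam and stop above 3 N), for 0.2 s.
At the end, for the whole second after the job is handed in: the lid stands ajar (tilted over 0.11 rad), the handle is out (bar's centre over 18 mm above the plate), still turned by more than 0.8 rad, and at rest (angle between plate's own z axis and vertical above 0.11 rad and z of handle in the frame of plate above 0.018 m and value of joint spindle above 0.8 rad and linear speed of handle below 0.03 m/s); the robot touches nothing.
It fails at once if the button is pressed with more than 20 N (contact force between anything else and button_c0 above 20 N).
It fails at once if the handle is forced: its arm presses the buffer with more than 18 N (contact force between cam and stop above 18 N).
It fails at once if the dish is moved by more than 50 mm (the opening lid itself lifts it some 20 mm) (distance of dish from where it was at the start of the episode above 0.05 m).
It fails at once if a bystander on the bench is moved by more than 30 mm (distance of any of punch_cup, hammer, anvil, vase, mug, jar from where it was at the start of the episode above 0.03 m).
It also fails if it takes over 72 s, if anything falls off the work surface, if the arm or the gripper's body presses on something with over 40 N, if the wrist force passes 120 N, or if a joint passes its speed limit or range.

## Robot

A 6-joint arm with a two-finger parallel gripper is mounted at the origin on the work surface. World frame = base frame: x ahead of the robot, y to its left, z up, the work surface at z = 0. Lengths are in m, angles in rad, forces in N, time in s.
With the tool pointing down it reaches from about 0.35 to 0.875 m from the base axis. Payload 4.2 kg.
Tool frame: the origin (TCP) lies midway between the tips of the shut fingers; the grasp point (between the pads) lies 19 mm behind it; z points along the fingers, y is the line along which they close (so a half turn about z gives the same grasp; the last joint's range is limited). The gripper opens to 85 mm and grips with 20 to 120 N. Pads are 22 mm wide; open, the fingers measure 114 mm over their backs; the gripper's body (76 mm by 85 mm) begins 54 mm behind the grasp point. The pads swing forward as they close: fully open they stand 13 mm farther back than shut.
Start: joints at [-1.024, 0.385, 0.008, 0, -1.194, -0.259], TCP at [0.177, -0.599, 0.231] pointing down, gripper open.
Joint ranges: [-3.14, 3.14], [-1.21, 2.06], [-1.07, 1.41], [-3.16, 2.05], [-2.99, -0.16], [-3.1, 3.1]. Speed limits (rad/s): [2.79, 2.79, 3.14, 3.14, 3.14, 3.14].

## Interface

Orientations are given as a unit quaternion [x, y, z, w].
In Python, from plant import sense, get_image, camera_model, r, masks_of, pinpoint gives the robot as it stands.
- The arm moves only by the shell command python3 -m creep 'ROWS' [FORCE]. ROWS is a JSON object of lists of equal length, an entry for each row: "fingers": the closure, from 0 (fully open) to 1 (shut); "xyz": the shift along the tool's x, y, z in mm, a list of three; "roll": the turn about the tool's z in rad. A call has 1 to 12 rows; each row is the pose to reach, as a shift and turn from the pose commanded when the call began, along the tool's axes at that moment; what a row does not reach only later rows make up. A row lasts 1/12 s, in which the tool goes at most 41.7 mm and 7.16 degrees, less where a joint would pass 70% of its speed; a pose out of reach is approached as far as the arm can. A call with a gripper value outside its range is refused whole. The fingers move at their own pace and stop on an object; FORCE is the grip in N (left out, the last holds). Time passes only in rows, so rows that repeat a pose let the fingers close. It gives the time, the measured TCP pose, the force, the opening and the grip force at its end, in the units of the state.
- sense(): the state, without advancing time (a new reading comes with each control period).
- get_image(name): name is "side" or "top"; returns the picture (384x512x3 uint8, red, green, blue); there is no depth.
- camera_model(name): a dict with "fx", "fy", "cx", "cy" (pixels), "world_to_cam" (4x4, takes a point from world to camera coordinates). Camera axes: x right, y down, z forward; pixel columns grow to the right and rows downward; lengths in m; the calibration is good to about 2 mm. A picture is of the moment at which its call begins. camera_model takes no time and is no camera call.
- r.close_job(): hands the job in; it is judged then, once.
Trained networks look in the newest picture that a camera, given by its name, has taken for a name from the list of things; names that differ only in an ending like _2 or _b are one class to them, and where a whole thing is asked for, a point or a joint stands for the part that bears it (a point fixed in the world has none). Each returns a list of dicts, best first, with "confidence" (0 to 1); they miss things now and then, are a little off and sometimes report something else, mostly with a low value. They report only what shows in the picture. A call takes as long as a camera call.
- masks_of(camera, query): "mask" (384x512 bool, what is visible of it).
- pinpoint(camera, query): "location" ([x, y, z] in m, in world coordinates, good to about 4 mm: a listed point, or the origin of a listed thing).
The state is a dict: "clock": time; "joints": joint angles; "qvel": joint speeds; "tau": joint torques, N m; "position": TCP position; "ee_rot": TCP orientation; "contact_force": force on the tool from outside, world axes, zero at the start; "ft_torque": the same for the moment, N m; "grip_width": opening from 0.0 (shut) to 1.0 (fully open); "grip_force": force on a finger pad.
Only numpy, scipy, OpenCV 4.12 (cv2) and the standard library are available. Lean on these libraries where they do the work, as an engineer would, in place of code of your own. Each camera call takes 0.05 s, during which the arm holds its last target. There are 200 camera calls.

## Working session

There is one attempt and no reset: what is moved stays moved. The work goes in short steps, Python scripts to look and compute and a shell command to move; the robot and the scene stay as the last step left them, time stands still between calls to the robot, and variables do not carry over. Pictures are saved under pics/ and viewed, at most 10 in all, crops included, and the job is handed in when it is done.

```bash
ls; mkdir -p pics
python3 - <<'E'
from plant import *
import cv2,numpy as np
s=sense();print({k:np.round(v,3).tolist() for k,v in s.items()})
for c in("top","side"):
    im=get_image(c);cv2.imwrite(f"pics/{c}0.png",cv2.cvtColor(im,cv2.COLOR_RGB2BGR))
    for q in("chest","plate","button_place","handle","dish","punch_cup","hammer","anvil","vase","mug","jar"):
        print(c,q,[(np.round(d["location"],4).tolist(),round(d["confidence"],2)) for d in pinpoint(c,q)[:2]])
E
```

```text
pics
{'clock': 0.0, 'joints': [-1.024, 0.386, 0.007, -0.001, -1.194, -0.259], 'qvel': [-0.001, -0.001, 0.0, 0.003, 0.0, 0.0], 'tau': [-0.001, -39.229, 18.84, 4.186, -0.005, -0.0], 'position': [0.177, -0.599, 0.23], 'ee_rot': [-0.143, 0.99, 0.001, -0.0], 'contact_force': [0.567, 0.161, -0.367], 'ft_torque': [0.033, 0.033, 0.028], 'grip_force': 0.0, 'grip_width': 0.996}
top chest [([0.6883, 0.0337, 0.003], 0.97)]
top plate [([0.4914, -0.4956, 0.0002], 0.74), ([0.6002, 0.0303, 0.1596], 0.72)]
top button_place [([0.6148, 0.1024, 0.1584], 0.86)]
top handle [([0.5997, 0.0275, 0.157], 0.52)]
top dish [([0.7276, 0.1295, 0.1447], 0.86)]
top punch_cup [([0.5263, -0.1784, -0.0051], 0.77), ([0.6863, 0.0335, -0.0007], 0.71)]
top hammer [([0.4563, 0.088, -0.0002], 0.87)]
top anvil [([0.6965, 0.2972, 0.0054], 0.67), ([0.6902, 0.0353, 0.0026], 0.37)]
top vase [([0.4856, 0.4679, 0.0053], 0.65)]
top mug [([0.3731, 0.331, -0.0], 0.67)]
top jar [([0.4914, -0.4958, 0.0017], 0.66)]
side chest [([0.6817, 0.0355, 0.0014], 0.61)]
side plate [([0.6, 0.0286, 0.1582], 0.71), ([0.5271, -0.1808, 0.0003], 0.67)]
side button_place [([0.6151, 0.1055, 0.1589], 0.91)]
side handle [([0.704, 0.3009, 0.0018], 0.53), ([0.6006, 0.0316, 0.1567], 0.38)]
side dish [([0.7306, 0.129, 0.1445], 0.5)]
side punch_cup [([0.5291, -0.1808, -0.0004], 0.96)]
side hammer [([0.4595, 0.0887, -0.0004], 0.78)]
side anvil [([0.7009, 0.2999, 0.0024], 0.39)]
side vase [([0.4835, 0.4708, 0.0001], 0.81)]
side mug [([0.3695, 0.3323, -0.0033], 0.96)]
side jar [([0.4917, -0.4936, -0.0018], 0.55)]
```

View pics/top0.png

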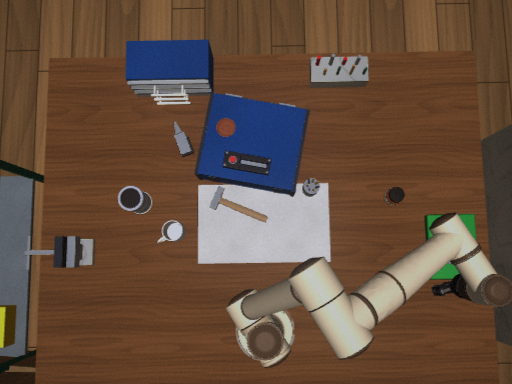

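View pics/side0.png

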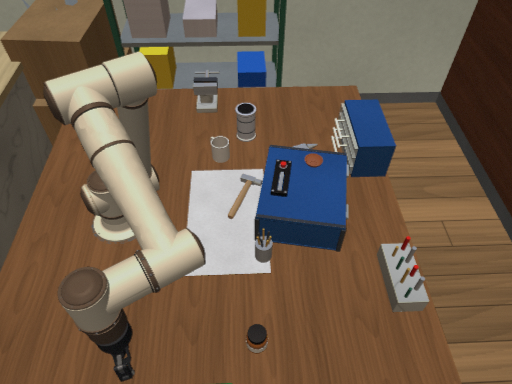

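```bash
cat > h.py <<'E'
from plant import *
import numpy as np, cv2
from scipy.spatial.transform import Rotation as R
def proj(c,P):
    m=camera_model(c);p=(np.array(m["world_to_cam"])@np.append(P,1))[:3]
    return np.array([m["fx"]*p[0]/p[2]+m["cx"],m["fy"]*p[1]/p[2]+m["cy"]])
def back(c,uv,z):
    m=camera_model(c);T=np.linalg.inv(np.array(m["world_to_cam"]))
    d=T[:3,:3]@[(uv[0]-m["cx"])/m["fx"],(uv[1]-m["cy"])/m["fy"],1];o=T[:3,3]
    return o+d*(z-o[2])/d[2]
E
python3 - <<'E'
from h import *
for c in("top","side"):
    im=get_image(c); hsv=cv2.cvtColor(im,cv2.COLOR_RGB2HSV)
    print(c,"axis",proj(c,[.6,.0295,.16]),"btn",proj(c,[.615,.104,.16]))
    for q in("button_place","handle","plate"):
        for d in masks_of(c,q)[:2]:
            m=d["mask"].astype(np.uint8)
            if m.sum()<5: continue
            rc=cv2.minAreaRect(np.argwhere(m)[:,::-1].astype(np.float32))
            print(c,q,round(d["confidence"],2),m.sum(),np.round(rc[0],1),np.round(rc[1],1),round(rc[2],1),back(c,rc[0],.16).round(4))
    red=((hsv[...,0]<8)|(hsv[...,0]>172))&(hsv[...,1]>150)&(hsv[...,2]>70)
    n,l,st,ce=cv2.connectedComponentsWithStats(red.astype(np.uint8))
    for i in range(1,n):
        if st[i,4]>15: print(" red",st[i].tolist(),ce[i].round(1),back(c,ce[i],.175).round(4))
E
```

```text
top axis [253.50145526 163.17642422] btn [232.44361919 159.38295137]
top button_place 0.72 8124 [251.4 141.1] [102.6  82.9] 10.2 [0.6802 0.0357 0.16  ]
top button_place 0.31 504 [237.7 210.1] [57.9 23.8] 29.7 [0.434  0.0871 0.16  ]
top handle 0.5 289 [225. 127.] [18. 18.] 90.0 [0.7334 0.1297 0.16  ]
top handle 0.46 105 [253.  163.7] [24.5  4.2] 10.3 [0.5982 0.0314 0.16  ]
top plate 0.9 8173 [251.3 141. ] [102.9  83.9] 10.0 [0.6806 0.0361 0.16  ]
top plate 0.21 107 [253.  163.7] [24.5  4.4] 10.6 [0.5981 0.0314 0.16  ]
 red [317, 55, 5, 6, 18] [318.6  57.2] [ 0.9822 -0.2112  0.175 ]
 red [217, 119, 9, 10, 31] [220.3 123.3] [0.7433 0.1451 0.175 ]
 red [230, 121, 5, 13, 28] [232.  126.9] [0.7293 0.1037 0.175 ]
 red [230, 156, 6, 6, 25] [232.1 158.8] [0.6139 0.1042 0.175 ]
side axis [280.2685248  181.03316591] btn [282.62978081 166.21110349]
side button_place 0.61 6102 [304.4 185.8] [89.4 76.6] 7.0 [0.6837 0.0033 0.16  ]
side handle 0.51 72 [280.4 181.4] [ 4.2 17.4] 7.1 [0.6005 0.0275 0.16  ]
side plate 0.82 6203 [303.7 186.4] [89.3 76.9] 6.2 [6.812e-01 6.000e-04 1.600e-01]
 red [280, 161, 7, 6, 31] [282.8 163.3] [0.6147 0.1042 0.175 ]
 red [401, 236, 10, 14, 56] [405.6 241.9] [ 0.9687 -0.2586  0.175 ]
 red [410, 265, 9, 11, 45] [413.8 269.6] [ 0.9651 -0.3576  0.175 ]
```

```bash
python3 -m creep '{"fingers":[1,1,1,1,1,1,1,1,1,1,1,1],"xyz":[[-20,20,-10],[-50,45,-20],[-80,75,-30],[-110,102,-40],[-140,128,-40],[-170,155,-40],[-200,180,-40],[-230,207,-40],[-260,234,-40],[-290,260,-40],[-320,287,-40],[-340,305,-40]],"roll":[-0.05,-0.15,-0.25,-0.35,-0.45,-0.55,-0.65,-0.75,-0.85,-0.95,-1.05,-1.1]}' 40
cat >> h.py <<'E'
def rel(P,ang=None,):
    """tool-axes shift in mm to world P; roll so that tool y points at ang (deg)"""
    s=sense();Q=R.from_quat(s["ee_rot"]);y=Q.as_matrix()[:,1];a=np.degrees(np.arctan2(y[1],y[0]))
    d=Q.inv().apply(np.array(P)-s["position"])*1000
    print("t",round(s["clock"],2),"pos",np.round(s["position"],4),"y",round(a,2),"q",np.round(s["joints"],2),"F",np.round(s["contact_force"],2),"grip",round(s["grip_width"],3),round(s["grip_force"],1),"z",Q.as_matrix()[:,2].round(3))
    print("shift",d.round(1), "roll",None if ang is None else round(np.radians((a-ang+180)%360-180),3))
E
python3 -c "
from h import *
rel([.6135,.104,.20],169.3)"
```

```text
clock: 2.6
position: [0.4181, -0.2078, 0.2717]
ee_rot: [-0.642, 0.767, -0.0, 0.001]
contact_force: [0.1, 0.5, 0.3]
grip_width: -0.001
grip_force: 0.0
t 2.6 pos [ 0.4181 -0.2078  0.2717] y 169.87 q [-0.11  0.08 -0.29 -0.   -1.2  -0.06] F [0.14 0.51 0.35] grip -0.001 0.0 z [ 0.001  0.    -1.   ]
shift [-341.3 -137.5   72. ] roll 0.01
```

```bash
python3 -m creep '{"fingers":[1,1,1,1,1,1,1,1,1,1,1,1],"xyz":[[-15,-6,0],[-50,-20,5],[-87,-35,10],[-125,-50,15],[-162,-65,25],[-200,-80,35],[-237,-95,45],[-275,-110,55],[-305,-123,65],[-325,-132,70],[-338,-137,72],[-341,-137.5,72]],"roll":[0,0,0,0,0,0,0,0.01,0.01,0.01,0.01,0.01]}'
python3 -m creep '{"fingers":[1,1,1],"xyz":[[0,0,5],[0,0,10],[0,0,12]],"roll":[0,0,0]}'
python3 -c "
from h import *
rel([.6135,.104,.185],169.3)
for c in ('top','side'):
    im=get_image(c);u,v=proj(c,[.6135,.104,.17]).astype(int);cv2.imwrite(f'pics/{c}1.png',cv2.resize(cv2.cvtColor(im[v-40:v+40,u-50:u+50],cv2.COLOR_RGB2BGR),(600,480)))
"
```

```text
clock: 3.6
position: [0.6148, 0.1017, 0.1981]
ee_rot: [-0.636, 0.771, 0.0, -0.001]
contact_force: [0.3, -0.2, 0.3]
grip_width: -0.004
grip_force: 0.0
clock: 3.85
position: [0.6131, 0.0987, 0.187]
ee_rot: [-0.635, 0.772, 0.0, -0.0]
contact_force: [0.7, 0.1, 0.1]
grip_width: 0.005
grip_force: 0.0
t 3.85 pos [0.6131 0.0987 0.187 ] y 168.86 q [ 0.42  0.41 -0.07 -0.   -1.09 -0.61] F [0.74 0.14 0.13] grip 0.005 0.0 z [-0.001 -0.    -1.   ]
shift [-5.3  0.7  2. ] roll -0.008
```

View pics/side1.png

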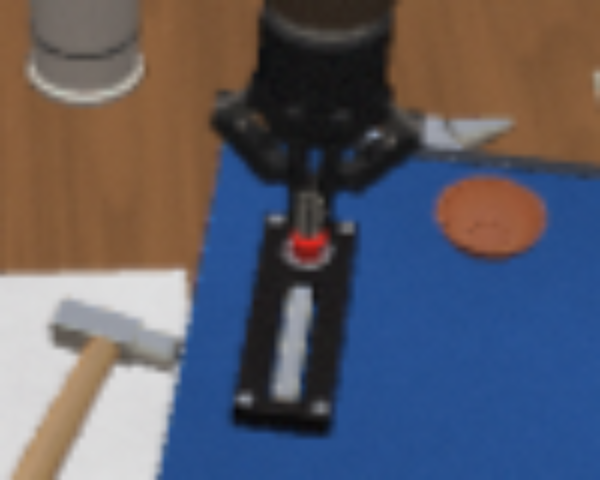

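```bash
python3 -m creep '{"fingers":[1,1,1,1],"xyz":[[-2,0,0],[-4,0.5,0],[-4,0.5,1],[-4,0.5,2]],"roll":[0,0,0,0]}'; for i in 1; do python3 -m creep '{"fingers":[1,1,1],"xyz":[[0,0,1],[0,0,2],[0,0,2]],"roll":[0,0,0]}'; done;  python3 -c "
from h import *
rel([.6135,.104,.185],169.3)"
```

```text
clock: 4.28
position: [0.6145, 0.1041, 0.1856]
ee_rot: [-0.636, 0.772, -0.0, 0.0]
contact_force: [-0.2, 0.2, -0.0]
grip_width: 0.0
grip_force: 0.0
clock: 4.53
position: [0.6142, 0.104, 0.183]
ee_rot: [-0.636, 0.772, 0.0, -0.0]
contact_force: [-0.1, 0.6, -0.1]
grip_width: -0.0
grip_force: 0.0
t 4.53 pos [0.6142 0.104  0.183 ] y 168.94 q [ 0.43  0.42 -0.07 -0.   -1.09 -0.62] F [-0.08  0.61 -0.09] grip -0.0 0.0 z [-0.001 -0.    -1.   ]
shift [ 0.1  0.7 -2. ] roll -0.006
```

Lateral is right on. Now creep down with force checks.

```bash
python3 -m creep '{"fingers":[1,1,1],"xyz":[[0,0,1],[0,0,2],[0,0,2]],"roll":[0,0,0]}'
```

```text
clock: 4.78
position: [0.6142, 0.104, 0.181]
ee_rot: [-0.636, 0.772, 0.0, -0.0]
contact_force: [-0.3, -1.2, -0.4]
grip_width: 0.002
grip_force: 0.0
```

```bash
python3 -m creep '{"fingers":[1,1,1],"xyz":[[0,0,1],[0,0,2],[0,0,2]],"roll":[0,0,0]}'
```

```text
clock: 5.03
position: [0.6142, 0.1039, 0.179]
ee_rot: [-0.636, 0.772, 0.0, -0.0]
contact_force: [0.9, -0.3, -0.3]
grip_width: -0.002
grip_force: 0.0
```

```bash
python3 -m creep '{"fingers":[1,1,1],"xyz":[[0,0,1],[0,0,2],[0,0,2]],"roll":[0,0,0]}'
```

```text
clock: 5.28
position: [0.6143, 0.104, 0.177]
ee_rot: [-0.636, 0.772, 0.0, -0.0]
contact_force: [0.2, -0.2, -0.5]
grip_width: -0.0
grip_force: 0.0
```

```bash
python3 -m creep '{"fingers":[1,1,1],"xyz":[[0,0,1],[0,0,2],[0,0,2]],"roll":[0,0,0]}'
```

```text
clock: 5.53
position: [0.6145, 0.104, 0.1754]
ee_rot: [-0.636, 0.772, -0.0, 0.0]
contact_force: [0.1, -0.1, 0.9]
grip_width: 0.002
grip_force: 0.1
```

```bash
python3 -m creep '{"fingers":[1,1,1],"xyz":[[0,0,1],[0,0,2],[0,0,2]],"roll":[0,0,0]}'
```

```text
clock: 5.78
position: [0.6145, 0.1041, 0.1746]
ee_rot: [-0.636, 0.772, -0.0, 0.0]
contact_force: [-2.8, 0.4, 5.9]
grip_width: 0.002
grip_force: 2.9
```

```bash
python3 -m creep '{"fingers":[1,1,1],"xyz":[[0,0,1],[0,0,2],[0,0,2]],"roll":[0,0,0]}'
```

```text
clock: 6.03
position: [0.6145, 0.104, 0.1734]
ee_rot: [-0.636, 0.772, -0.001, 0.0]
contact_force: [-3.4, 0.8, 8.6]
grip_width: -0.003
grip_force: 4.2
```

```bash
python3 -m creep '{"fingers":[1,1,1],"xyz":[[0,0,1],[0,0,2],[0,0,2]],"roll":[0,0,0]}'
```

```text
clock: 6.28
position: [0.6145, 0.104, 0.172]
ee_rot: [-0.636, 0.772, -0.001, 0.001]
contact_force: [-5.0, 0.1, 10.7]
grip_width: -0.002
grip_force: 5.3
```

```bash
python3 -m creep '{"fingers":[1,1],"xyz":[[0,0,1],[0,0,1]],"roll":[0,0]}'
```

```text
clock: 6.45
position: [0.6145, 0.104, 0.1711]
ee_rot: [-0.636, 0.772, -0.001, 0.001]
contact_force: [-4.5, 0.2, 11.1]
grip_width: 0.002
grip_force: 5.5
```

```bash
python3 -m creep '{"fingers":[1,1],"xyz":[[0,0,1],[0,0,1]],"roll":[0,0]}'
```

```text
clock: 6.62
position: [0.6145, 0.104, 0.1701]
ee_rot: [-0.636, 0.772, -0.001, 0.001]
contact_force: [-5.0, 1.0, 9.4]
grip_width: 0.001
grip_force: 5.1
```

```bash
python3 -m creep '{"fingers":[1,1],"xyz":[[0,0,1],[0,0,1]],"roll":[0,0]}'
```

```text
clock: 6.78
position: [0.6145, 0.104, 0.1689]
ee_rot: [-0.636, 0.772, -0.001, 0.001]
contact_force: [-4.4, -0.4, 8.2]
grip_width: -0.0
grip_force: 4.5
```

```bash
python3 -m creep '{"fingers":[1,1],"xyz":[[0,0,0.7],[0,0,0.7]],"roll":[0,0]}'; python3 -c "
from h import *
for c in ('top','side'):
  im=get_image(c)
  print(c,[(d['location'],d['confidence']) for d in pinpoint(c,'handle')[:3]])
u,v=proj(c,[.6,.06,.17]).astype(int);cv2.imwrite(f'pics/{c}2.png',cv2.resize(cv2.cvtColor(im[v-40:v+40,u-50:u+50],cv2.COLOR_RGB2BGR),(500,400)))
"
```

```text
clock: 6.95
position: [0.6145, 0.104, 0.168]
ee_rot: [-0.636, 0.772, -0.001, 0.001]
contact_force: [-4.4, -0.3, 9.5]
grip_width: 0.001
grip_force: 4.9
top [([0.5998, 0.0295, 0.1881], 0.41)]
side [([0.605, 0.0346, 0.1863], 0.45)]
```

View pics/side2.png

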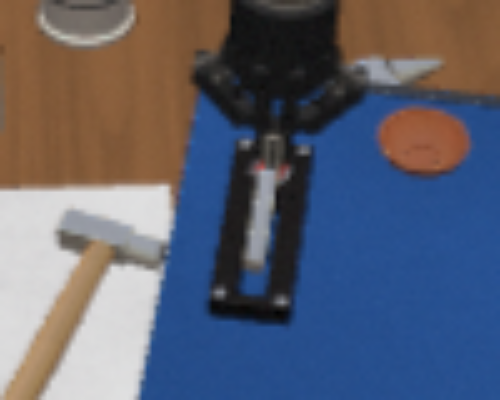

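```bash
python3 -m creep '{"fingers":[1,1,1,1,1,1,1],"xyz":[[0,0,-5],[0,0,-15],[0,0,-35],[0,0,-60],[0,0,-80],[0,0,-90],[0,0,-90]],"roll":[0,0,0,0,0,0,0]}'
python3 - <<'E'
from h import *
for c in ('top','side'):
  im=get_image(c)
  for q in('handle','plate','button_place'): print(c,q,[(np.round(d['location'],4),round(d['confidence'],2)) for d in pinpoint(c,q)[:2]])
  for d in masks_of(c,'handle')[:2]:
    rc=cv2.minAreaRect(np.argwhere(d["mask"])[:,::-1].astype(np.float32));m=np.argwhere(d["mask"]).mean(0)[::-1]
    b=cv2.boxPoints(rc);e=[back(c,p,.192) for p in b];i=0 if np.linalg.norm(b[0]-b[1])>np.linalg.norm(b[1]-b[2]) else 1
    v=e[i]-e[i+1];print(c,round(d["confidence"],2),np.round(rc[0],1),np.round(rc[1],1),back(c,m,.19).round(4),np.degrees(np.arctan2(v[1],v[0])),np.linalg.norm(v))
rel([.600,.030,.26],169.5)
E
```

```text
clock: 7.73
position: [0.6156, 0.1043, 0.2584]
ee_rot: [-0.636, 0.772, -0.001, 0.003]
contact_force: [0.0, 0.7, -0.2]
grip_width: 0.002
grip_force: 0.0
top handle [(array([0.6036, 0.0321, 0.1875]), 0.43)]
top plate [(array([0.6003, 0.0297, 0.1598]), 0.63)]
top button_place [(array([0.6157, 0.1066, 0.158 ]), 0.85)]
side handle [(array([0.6022, 0.0336, 0.1887]), 0.57)]
side plate [(array([0.5996, 0.0345, 0.1615]), 0.97), (array([ 5.255e-01, -1.780e-01, -2.000e-04]), 0.44)]
side button_place [(array([0.6147, 0.1048, 0.1593]), 0.84), (array([0.7049, 0.3006, 0.0008]), 0.68)]
side 0.54 [281. 175.] [ 4.6 18.4] [0.6015 0.0302 0.19  ] -101.4494591390032 0.08992647346905654
t 8.23 pos [0.6143 0.1039 0.255 ] y 168.94 q [ 0.43  0.37  0.04 -0.   -1.25 -0.62] F [ 0.1  -0.21 -1.13] grip 0.001 0.0 z [-0.001 -0.    -1.   ]
shift [75.3 -0.2 -5. ] roll -0.01
```

```bash
python3 -m creep '{"fingers":[0,0,0,0,0,0,0,0,0,0,0,0],"xyz":[[15,0,0],[40,0,0],[62,-1,0],[74,-1,0],[74,-1,0],[74,-1,0],[74,-1,0],[74,-1,10],[74,-1,25],[74,-1,40],[74,-1,50],[74,-1,50]],"roll":[0,0,0,0,0,0,0,0,0,0,0,0]}' 80
python3 -c "
from h import *
rel([.601,.031,.171],169)"
```

```text
clock: 9.23
position: [0.5996, 0.0316, 0.2022]
ee_rot: [-0.636, 0.772, 0.002, -0.003]
contact_force: [-0.2, -0.8, 0.0]
grip_width: 1.004
grip_force: 0.0
t 9.23 pos [0.5996 0.0316 0.2022] y 168.97 q [ 0.32  0.37 -0.09 -0.   -1.12 -0.51] F [-0.24 -0.8   0.02] grip 1.004 0.0 z [-0.006 -0.001 -1.   ]
shift [ 0.3 -1.7 31.2] roll -0.001
```

```bash
python3 -m creep '{"fingers":[0,0,0,0,0,0],"xyz":[[0,0,8],[0,0,18],[0,0,27],[0,0,32],[0,0,34],[0,0,34]],"roll":[0,0,0,0,0,0]}'
python3 - <<'E'
from h import *
rel([.601,.031,.171],169)
for c in ('top','side'):
  im=get_image(c);u,v=proj(c,[.6,.06,.17]).astype(int);cv2.imwrite(f'pics/{c}3.png',cv2.resize(cv2.cvtColor(im[v-40:v+40,u-50:u+50],cv2.COLOR_RGB2BGR),(500,400)))
E
```

```text
clock: 9.73
position: [0.601, 0.0311, 0.1709]
ee_rot: [-0.636, 0.772, 0.0, -0.001]
contact_force: [-0.8, -0.2, 0.3]
grip_width: 0.999
grip_force: 0.0
t 9.73 pos [0.601  0.0311 0.1709] y 168.94 q [ 0.32  0.39 -0.14  0.   -1.04 -0.51] F [-0.82 -0.24  0.27] grip 0.999 0.0 z [-0.001 -0.    -1.   ]
shift [ 0.1 -0.  -0.1] roll -0.001
```

View pics/side3.png

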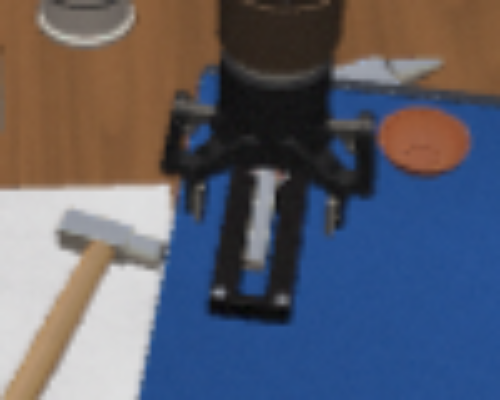

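```bash
python3 -m creep '{"fingers":[1,1,1,1,1,1,1,1,1,1],"xyz":[[0,0,0],[0,0,0],[0,0,0],[0,0,0],[0,0,0],[0,0,0],[0,0,0],[0,0,0],[0,0,0],[0,0,0]],"roll":[0,0,0,0,0,0,0,0,0,0]}' 70
python3 - <<'E'
from h import *
rel([.601,.031,.171],169);s=sense();print(s["ft_torque"],s["tau"])
E
```

```text
clock: 10.67
position: [0.5994, 0.0314, 0.1717]
ee_rot: [-0.636, 0.772, 0.001, -0.001]
contact_force: [-4.2, 2.3, 3.7]
grip_width: 0.145
grip_force: 71.2
t 10.67 pos [0.5994 0.0314 0.1717] y 168.92 q [ 0.32  0.39 -0.14 -0.   -1.04 -0.51] F [-4.21  2.34  3.67] grip 0.145 71.2 z [-0.004  0.    -1.   ]
shift [ 0.1 -1.6  0.7] roll -0.001
[ 0.6428439   1.33533597 -0.09204748] [ -1.33006487 -36.06240749  18.19444299   4.64912429   1.10119723
   0.10312167]
```

```bash
python3 -m creep '{"fingers":[1,1,1,1],"xyz":[[0,0.7,0],[0,1.3,0],[0,1.3,0],[0,1.3,0]],"roll":[0.03,0.07,0.1,0.1]}'
cat > st.py <<'E'
from h import *
rel([.5995,.031,.171],168.92);s=sense();print("T",np.round(s["ft_torque"],3),"tau",np.round(s["tau"],3))
E
python3 st.py
```

```text
clock: 11.0
position: [0.5993, 0.0315, 0.1719]
ee_rot: [-0.596, 0.803, 0.0, -0.0]
contact_force: [-2.4, 0.4, 2.2]
grip_width: 0.145
grip_force: 71.0
t 11.0 pos [0.5993 0.0315 0.1719] y 163.21 q [ 0.32  0.39 -0.14 -0.   -1.04 -0.61] F [-2.41  0.44  2.18] grip 0.145 71.0 z [-0.001 -0.    -1.   ]
shift [ 0.4 -0.3  0.9] roll -0.1
T [0.204 0.686 0.023] tau [ -0.581 -36.627  17.613   4.067   0.599  -0.195]
```

```bash
python3 -m creep '{"fingers":[1,1,1,1,1,1,1,1],"xyz":[[0,0,0],[0,0,0],[0,0,0],[0,0,0],[0,0,0],[0,0,0],[0,0,0],[0,0,0]],"roll":[0.06,0.12,0.18,0.24,0.3,0.36,0.4,0.4]}'
python3 st.py
```

```text
clock: 11.67
position: [0.5992, 0.0316, 0.1719]
ee_rot: [-0.425, 0.905, 0.0, -0.001]
contact_force: [-3.4, 2.0, 3.3]
grip_width: 0.145
grip_force: 71.1
t 11.67 pos [0.5992 0.0316 0.1719] y 140.31 q [ 0.32  0.39 -0.14 -0.   -1.04 -1.01] F [-3.38  2.    3.26] grip 0.145 71.1 z [-0.001  0.    -1.   ]
shift [ 0.3 -0.6  0.8] roll -0.499
T [ 0.372  0.943 -0.103] tau [ -0.921 -36.17   17.785   4.289   0.835  -0.189]
```

```bash
python3 -m creep '{"fingers":[1,1,1,1,1,1,1,1],"xyz":[[0,0,0],[0,0,0],[0,0,0],[0,0,0],[0,0,0],[0,0,0],[0,0,0],[0,0,0]],"roll":[0.05,0.1,0.15,0.2,0.25,0.3,0.34,0.35]}'
python3 st.py
```

```text
clock: 12.33
position: [0.5991, 0.0316, 0.1717]
ee_rot: [-0.261, 0.965, 0.0, -0.001]
contact_force: [-4.8, 2.5, 3.8]
grip_width: 0.146
grip_force: 71.1
t 12.33 pos [0.5991 0.0316 0.1717] y 120.28 q [ 0.32  0.39 -0.14 -0.   -1.04 -1.36] F [-4.79  2.55  3.81] grip 0.146 71.1 z [-0.002  0.    -1.   ]
shift [-0.  -0.8  0.7] roll -0.849
T [0.638 1.28  0.102] tau [ -1.593 -36.009  18.003   4.468   1.012  -0.219]
```

```bash
python3 -m creep '{"fingers":[1,1,1,1],"xyz":[[0,0,0],[0,0,0],[0,0,0],[0,0,0]],"roll":[0.02,0.04,0.05,0.05]}'
python3 st.py
```

```text
clock: 12.67
position: [0.5991, 0.0317, 0.1715]
ee_rot: [-0.237, 0.971, 0.0, -0.001]
contact_force: [-4.3, 2.3, 3.2]
grip_width: 0.149
grip_force: 71.2
t 12.67 pos [0.5991 0.0317 0.1715] y 117.45 q [ 0.32  0.39 -0.14 -0.   -1.04 -1.41] F [-4.26  2.25  3.17] grip 0.149 71.2 z [-0.002  0.    -1.   ]
shift [-0.  -0.8  0.5] roll -0.898
T [0.717 1.339 0.065] tau [ -1.686 -36.047  18.069   4.584   1.046  -0.118]
```

```bash
cat > st.py <<'E'
from h import *
rel([.5995,.031,.171],168.92);L=[]
for i in range(4): get_image("top");s=sense();L.append([s["ft_torque"][2],s["tau"][5],s["tau"][0],s["grip_width"]])
print("Tz,tau6,tau1,w",np.mean(L,0).round(3),np.std(L,0).round(3))
E
python3 st.py
python3 -m creep '{"fingers":[1,1,1],"xyz":[[0,0,0],[0,0,0],[0,0,0]],"roll":[0.02,0.04,0.04]}'
python3 st.py
```

```text
t 12.67 pos [0.5991 0.0317 0.1715] y 117.45 q [ 0.32  0.39 -0.14 -0.   -1.04 -1.41] F [-4.26  2.25  3.17] grip 0.149 71.2 z [-0.002  0.    -1.   ]
shift [-0.  -0.8  0.5] roll -0.898
Tz,tau6,tau1,w [ 0.067 -0.064 -1.689  0.145] [0.025 0.004 0.006 0.001]
clock: 13.12
position: [0.5991, 0.0317, 0.1715]
ee_rot: [-0.218, 0.976, 0.0, -0.001]
contact_force: [-4.7, 2.2, 3.7]
grip_width: 0.144
grip_force: 71.2
t 13.12 pos [0.5991 0.0317 0.1715] y 115.13 q [ 0.32  0.39 -0.14 -0.   -1.04 -1.45] F [-4.73  2.15  3.67] grip 0.144 71.2 z [-0.002  0.    -1.   ]
shift [-0.1 -0.8  0.5] roll -0.939
Tz,tau6,tau1,w [ 0.027 -0.027 -1.679  0.146] [0.009 0.009 0.008 0.002]
```

```bash
python3 -m creep '{"fingers":[1,1,1],"xyz":[[0,0,0],[0,0,0],[0,0,0]],"roll":[0.02,0.04,0.04]}'
python3 st.py
```

```text
clock: 13.57
position: [0.5991, 0.0317, 0.1715]
ee_rot: [-0.198, 0.98, 0.0, -0.001]
contact_force: [-5.2, 1.8, 3.6]
grip_width: 0.146
grip_force: 71.2
t 13.57 pos [0.5991 0.0317 0.1715] y 112.84 q [ 0.32  0.39 -0.14 -0.   -1.04 -1.49] F [-5.19  1.8   3.59] grip 0.146 71.2 z [-0.002  0.    -1.   ]
shift [-0.1 -0.8  0.5] roll -0.979
Tz,tau6,tau1,w [ 0.    -0.023 -1.705  0.147] [0.016 0.009 0.008 0.001]
```

```bash
sed -i 's/;L=\[\]/;L=[];s=sense();print("now Tz",round(s["ft_torque"][2],3),"tau6",round(s["tau"][5],3))/' st.py
python3 -m creep '{"fingers":[1,1],"xyz":[[0,0,0],[0,0,0]],"roll":[0.02,0.04]}'
python3 st.py
```

```text
clock: 13.93
position: [0.5991, 0.0317, 0.1716]
ee_rot: [-0.178, 0.984, 0.0, -0.001]
contact_force: [-4.7, 3.1, 3.6]
grip_width: 0.148
grip_force: 71.1
t 13.93 pos [0.5991 0.0317 0.1716] y 110.54 q [ 0.32  0.39 -0.14 -0.   -1.04 -1.53] F [-4.65  3.14  3.65] grip 0.148 71.1 z [-0.002  0.    -1.   ]
shift [-0.1 -0.8  0.6] roll -1.019
now Tz 0.145 tau6 0.038
Tz,tau6,tau1,w [-0.014 -0.066 -1.746  0.146] [0.026 0.047 0.031 0.004]
```

```bash
python3 -m creep '{"fingers":[1,1],"xyz":[[0,0,0],[0,0,0]],"roll":[0.02,0.04]}'
python3 st.py
```

```text
clock: 14.3
position: [0.599, 0.0317, 0.1715]
ee_rot: [-0.159, 0.987, 0.0, -0.001]
contact_force: [-4.8, 2.5, 3.8]
grip_width: 0.147
grip_force: 71.1
t 14.3 pos [0.599  0.0317 0.1715] y 108.25 q [ 0.32  0.39 -0.14 -0.   -1.04 -1.57] F [-4.76  2.45  3.84] grip 0.147 71.1 z [-0.002  0.    -1.   ]
shift [-0.2 -0.8  0.5] roll -1.059
now Tz 0.175 tau6 0.038
Tz,tau6,tau1,w [ 0.025 -0.066 -1.775  0.146] [0.009 0.047 0.03  0.001]
```

```bash
python3 -m creep '{"fingers":[1,1],"xyz":[[0,0,0],[0,0,0]],"roll":[0.02,0.04]}'
python3 st.py
```

```text
clock: 14.67
position: [0.599, 0.0317, 0.1715]
ee_rot: [-0.139, 0.99, 0.0, -0.001]
contact_force: [-5.2, 2.8, 4.2]
grip_width: 0.145
grip_force: 71.1
t 14.67 pos [0.599  0.0317 0.1715] y 105.96 q [ 0.32  0.39 -0.14 -0.   -1.04 -1.61] F [-5.25  2.79  4.21] grip 0.145 71.1 z [-0.002  0.    -1.   ]
shift [-0.2 -0.8  0.5] roll -1.099
now Tz 0.138 tau6 0.038
Tz,tau6,tau1,w [ 0.034 -0.066 -1.805  0.146] [0.028 0.047 0.031 0.002]
```

```bash
python3 -m creep '{"fingers":[1,1],"xyz":[[0,0,0],[0,0,0]],"roll":[0.02,0.04]}'
python3 st.py
```

```text
clock: 15.03
position: [0.5991, 0.0318, 0.1715]
ee_rot: [-0.119, 0.993, 0.0, -0.001]
contact_force: [-4.4, 2.3, 3.4]
grip_width: 0.142
grip_force: 71.1
t 15.03 pos [0.5991 0.0318 0.1715] y 103.67 q [ 0.32  0.39 -0.14 -0.   -1.04 -1.65] F [-4.38  2.26  3.42] grip 0.142 71.1 z [-0.002  0.    -1.   ]
shift [-0.2 -0.9  0.5] roll -1.139
now Tz 0.153 tau6 0.038
Tz,tau6,tau1,w [ 0.027 -0.066 -1.836  0.146] [0.043 0.047 0.03  0.001]
```

```bash
python3 -m creep '{"fingers":[1,1],"xyz":[[0,0,0],[0,0,0]],"roll":[0.015,0.03]}'
python3 st.py
```

```text
clock: 15.4
position: [0.599, 0.0318, 0.1715]
ee_rot: [-0.104, 0.995, 0.0, -0.001]
contact_force: [-4.6, 3.9, 3.8]
grip_width: 0.146
grip_force: 71.1
t 15.4 pos [0.599  0.0318 0.1715] y 101.96 q [ 0.32  0.39 -0.14 -0.   -1.04 -1.68] F [-4.56  3.9   3.78] grip 0.146 71.1 z [-0.002  0.    -1.   ]
shift [-0.3 -0.8  0.5] roll -1.169
now Tz 0.147 tau6 -0.002
Tz,tau6,tau1,w [ 0.032 -0.072 -1.873  0.146] [0.025 0.039 0.028 0.002]
```

```bash
python3 -m creep '{"fingers":[1,1],"xyz":[[0,0,0],[0,0,0]],"roll":[0.015,0.03]}'
python3 st.py
```

```text
clock: 15.77
position: [0.5991, 0.0318, 0.1715]
ee_rot: [-0.089, 0.996, 0.0, -0.001]
contact_force: [-5.7, 2.6, 3.3]
grip_width: 0.14
grip_force: 71.1
t 15.77 pos [0.5991 0.0318 0.1715] y 100.25 q [ 0.32  0.39 -0.14 -0.   -1.04 -1.71] F [-5.65  2.6   3.28] grip 0.14 71.1 z [-0.002  0.    -1.   ]
shift [-0.3 -0.8  0.5] roll -1.199
now Tz 0.069 tau6 -0.002
Tz,tau6,tau1,w [ 0.04  -0.072 -1.895  0.144] [0.018 0.039 0.028 0.001]
```

```bash
python3 -m creep '{"fingers":[1,1],"xyz":[[0,0,0],[0,0,0]],"roll":[0.015,0.03]}'
python3 st.py
```

```text
clock: 16.13
position: [0.5991, 0.0318, 0.1715]
ee_rot: [-0.074, 0.997, 0.0, -0.001]
contact_force: [-4.5, 2.4, 3.3]
grip_width: 0.145
grip_force: 71.1
t 16.13 pos [0.5991 0.0318 0.1715] y 98.53 q [ 0.32  0.39 -0.14 -0.   -1.04 -1.74] F [-4.49  2.39  3.33] grip 0.145 71.1 z [-0.002  0.    -1.   ]
shift [-0.3 -0.9  0.5] roll -1.229
now Tz 0.092 tau6 -0.002
Tz,tau6,tau1,w [ 0.045 -0.072 -1.919  0.146] [0.047 0.039 0.028 0.003]
```

```bash
python3 -m creep '{"fingers":[1,1],"xyz":[[0,0,0],[0,0,0]],"roll":[0.015,0.03]}'
python3 st.py
```

```text
clock: 16.5
position: [0.5991, 0.0318, 0.1715]
ee_rot: [-0.059, 0.998, 0.0, -0.001]
contact_force: [-4.7, 2.8, 3.0]
grip_width: 0.142
grip_force: 71.2
t 16.5 pos [0.5991 0.0318 0.1715] y 96.8 q [ 0.32  0.39 -0.14 -0.   -1.04 -1.77] F [-4.69  2.79  2.98] grip 0.142 71.2 z [-0.002  0.    -1.   ]
shift [-0.4 -0.8  0.5] roll -1.259
now Tz 0.116 tau6 -0.002
Tz,tau6,tau1,w [ 0.055 -0.072 -1.941  0.147] [0.016 0.039 0.028 0.001]
```

```bash
python3 -m creep '{"fingers":[1,1],"xyz":[[0,0,0],[0,0,0]],"roll":[0.015,0.03]}'
python3 st.py
```

```text
clock: 16.87
position: [0.5991, 0.0318, 0.1715]
ee_rot: [-0.044, 0.999, 0.0, -0.001]
contact_force: [-5.4, 2.5, 3.4]
grip_width: 0.145
grip_force: 71.2
t 16.87 pos [0.5991 0.0318 0.1715] y 95.09 q [ 0.32  0.39 -0.14 -0.   -1.04 -1.8 ] F [-5.43  2.55  3.45] grip 0.145 71.2 z [-0.002  0.    -1.   ]
shift [-0.4 -0.8  0.5] roll -1.289
now Tz 0.13 tau6 -0.007
Tz,tau6,tau1,w [ 0.036 -0.082 -1.975  0.143] [0.006 0.04  0.029 0.003]
```

```bash
python3 -m creep '{"fingers":[1,1],"xyz":[[0,0,0],[0,0,0]],"roll":[0.015,0.03]}'
python3 st.py
```

```text
clock: 17.23
position: [0.5991, 0.0318, 0.1715]
ee_rot: [-0.03, 1.0, 0.0, -0.001]
contact_force: [-4.9, 2.3, 3.1]
grip_width: 0.149
grip_force: 71.2
t 17.23 pos [0.5991 0.0318 0.1715] y 93.39 q [ 0.32  0.39 -0.14 -0.   -1.04 -1.83] F [-4.89  2.27  3.1 ] grip 0.149 71.2 z [-0.002  0.    -1.   ]
shift [-0.4 -0.9  0.5] roll -1.318
now Tz 0.241 tau6 -0.104
Tz,tau6,tau1,w [ 0.128 -0.175 -2.089  0.146] [0.022 0.041 0.032 0.001]
```

```bash
python3 -m creep '{"fingers":[1,1],"xyz":[[0,0,0],[0,0,0]],"roll":[0.01,0.02]}'
python3 st.py
```

```text
clock: 17.6
position: [0.599, 0.0318, 0.1715]
ee_rot: [-0.02, 1.0, 0.0, -0.001]
contact_force: [-4.5, 3.5, 3.3]
grip_width: 0.145
grip_force: 71.2
t 17.6 pos [0.599  0.0318 0.1715] y 92.27 q [ 0.32  0.39 -0.14 -0.   -1.04 -1.85] F [-4.5   3.53  3.27] grip 0.145 71.2 z [-0.002  0.    -1.   ]
shift [-0.4 -0.9  0.5] roll -1.338
now Tz 0.299 tau6 -0.21
Tz,tau6,tau1,w [ 0.238 -0.246 -2.178  0.146] [0.022 0.032 0.029 0.003]
```

```bash
python3 -m creep '{"fingers":[1,1,1,1],"xyz":[[0,0,0],[0,0,0],[0,0,0],[0,0,0]],"roll":[0.01,0.02,0.02,0.02]}'
python3 st.py
```

```text
clock: 18.13
position: [0.599, 0.0319, 0.1715]
ee_rot: [-0.01, 1.0, 0.0, -0.001]
contact_force: [-5.4, 3.1, 3.8]
grip_width: 0.149
grip_force: 71.2
t 18.13 pos [0.599  0.0319 0.1715] y 91.16 q [ 0.32  0.39 -0.14 -0.   -1.04 -1.87] F [-5.35  3.14  3.84] grip 0.149 71.2 z [-0.002  0.    -1.   ]
shift [-0.4 -0.9  0.5] roll -1.357
now Tz 0.27 tau6 -0.288
Tz,tau6,tau1,w [ 0.295 -0.286 -2.243  0.144] [0.018 0.    0.003 0.001]
```

```bash
python3 -m creep '{"fingers":[0.5,0.5,0.5,0.5,0.5,0.5,0.5,0.5,0.5,0.5,0.5,0.5],"xyz":[[0,0,0],[0,0,-2],[0,0,-10],[0,0,-25],[0,0,-45],[0,0,-65],[0,0,-90],[0,0,-115],[0,0,-140],[0,0,-150],[0,0,-150],[0,0,-150]],"roll":[0,0,0,0,0,0,0,0,0,0,0,0]}'
python3 - <<'E'
from h import *
rel([.599,.031,.3])
for c in ('top','side'):
  im=get_image(c)
  for q in('handle','plate','dish'): print(c,q,[(np.round(d['location'],4),round(d['confidence'],2)) for d in pinpoint(c,q)[:2]])
u,v=proj(c,[.62,.06,.19]).astype(int);cv2.imwrite(f'pics/{c}4.png',cv2.resize(cv2.cvtColor(im[v-60:v+60,u-80:u+80],cv2.COLOR_RGB2BGR),(640,480)))
E
```

```text
clock: 19.33
position: [0.5998, 0.0315, 0.3212]
ee_rot: [-0.009, 1.0, 0.0, -0.0]
contact_force: [-0.2, 0.3, -0.6]
grip_width: 0.5
grip_force: 0.0
t 19.33 pos [0.5998 0.0315 0.3212] y 91.0 q [ 0.32  0.3   0.1  -0.   -1.38 -1.87] F [-0.21  0.31 -0.6 ] grip 0.5 0.0 z [-0.     0.001 -1.   ]
shift [ 0.8 -0.5 21.2] roll None
top handle [(array([0.6097, 0.0279, 0.2141]), 0.64)]
top plate [(array([0.6063, 0.0292, 0.1893]), 0.67)]
top dish [(array([0.7304, 0.1305, 0.1605]), 0.62)]
side handle [(array([0.6102, 0.0287, 0.2218]), 0.55)]
side plate [(array([0.6065, 0.0324, 0.1914]), 0.79)]
side dish [(array([0.7336, 0.1308, 0.1603]), 0.69)]
```

View pics/side4.png

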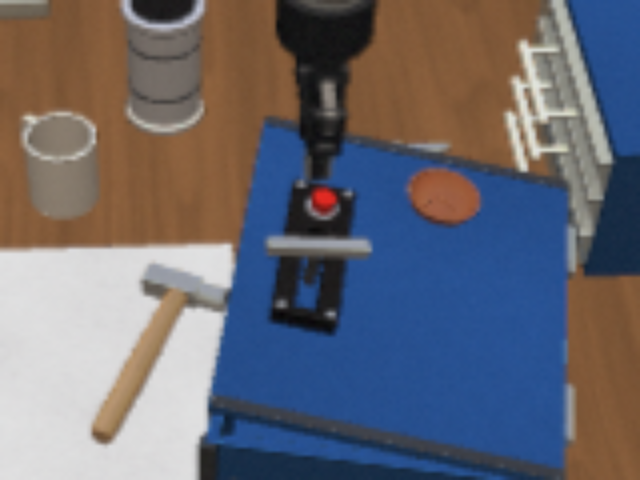

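The picture shows the lid ajar, with the handle bar out and turned crosswise at about (320,247). The dish is in place at (445,197) and the gripper is clear above.

```bash
python3 -c "
from plant import *
print(r.close_job())"
```

```text
the job is handed in; nothing more can be done
None
```

The chest is unlatched and handed in at about 19.6 s: the handle popped out and was turned about 1.36 rad, firmly against its stop (my estimate is 4 to 11 N, under the 18 N limit). After release the lid stood ajar, with the handle out and turned, the dish in place and the gripper clear; the hand-in returned no verdict.

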